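# Stand the lead seal in the holder and hold its clip dial on the third step

### The job

Take the lead seal, the largest of the three discs standing in the wooden rack, and stand it on edge, fully home, in the slot of the steel holder board, and let go of it. Then close the holder's clips for the photograph: press the spring-return dial's lever down past its first two click steps to the third and last one, and keep it pressed there with the fingers, because it springs back if released; the program finishes while holding it on the third step. Leave the two brass buttons in the rack and do not disturb the loupe or the dish.

Things in the scene. Friction and masses are not known exactly. Their poses are not given: they have to be found in the camera images.
- rack: Fixed wooden rack, 50 (x) x 190 (y) x 30 mm high, origin at the centre of its underside. In its top are three pockets in a row along its y, at y = -55, 0 and +55 mm, each 10 mm (x) by 42 mm (y) and 14 mm deep with chamfered mouths. The three discs stand on edge in them, in any order.
- seal: Loose lead seal, dull grey plain disc 36 mm in diameter and 8 mm thick, about 90 g, standing on edge in one of the rack's pockets with 22 mm of it above the rack's top. Its own x axis is the disc's axis (the thickness direction, along the rack's x at the start); its origin is on the rim, at the lowest point at the start.
- seal_center (a point): Centre of the lead seal disc (18 mm above its lowest point).
- button1: Loose tarnished brass button, disc 28 mm in diameter and 6 mm thick, standing on edge in a rack pocket; origin on the rim at its lowest point. To be left there.
- button2: The second brass button, like the first, in another rack pocket. To be left there.
- board: Fixed steel holder board, plate 150 (x) x 210 (y) x 8 mm, origin centred under it. At y +50 mm: slot block, 50 (x) x 70 (y) mm, top 34 mm above the desk; thin clip arms at the slot's two y ends swing up beside the disc (not touching it) as the dial turns. At y -55 mm: the dial; its grey housing is on its +y side, with a round cheek up to 107 mm above the desk.
- slot (a point): Centre of the mouth of the slot in the slot block, 34 mm above the desk, board axes. The slot is 10 mm wide (x) by 42 mm long (y), 14 mm deep, with chamfered mouth; a seal standing fully home has its centre 4 mm above this point and its axis along x.
- dial_axis (a point): Centre of the dial, on its horizontal turning axis (board y), 65 mm above the desk; board axes.
- dial_bar (a point): Centre of the steel cross bar (14 mm thick, 40 mm long along the board's y) at the end of the dial's lever, 80 mm from the dial axis. The lever points to the board's -x side; released it slants 0.6 rad above level, and it is pressed down from above.
- dial (a joint): Turn of the dial, rad: 0 released; the lever is 0.6 - value above level. Click steps (ripples in the resistance, marked by brass studs; none stays by itself) at 0.32, 0.64 and 0.96; a hard stop ends it at 1.05. The spring always turns it back to 0; pressing the bar takes 5 to 10 N on the way, 8 to 12 N to hold the third step, the lever then slanting below level.
- dish: Chipped cream enamel dish, 110 mm across and 25 mm high, origin at the centre of its underside. Loose bystander.
- loupe: Horn-handled loupe lying flat, about 135 mm long along its x, brass lens ring 50 mm across and 12 mm high at +28 mm, origin at the neck between handle and lens. Loose bystander.
Not all that is in view belongs to the job. Several things have the shape of the seal; the one meant has the colours described above.

How it is judged:
By the outcome, as a careful person would: the job done as asked, in the order asked, and still so for the second after the job is handed in, while the arm keeps its last pose, push and grip.
It also fails if it takes over 58 s, if anything falls off the work surface, if the arm or the gripper's body presses on something with over 40 N, if the wrist force passes 120 N, or if a joint passes its speed limit or range.

### The arm

A 6-joint arm with a two-finger parallel gripper is mounted at the origin on the work surface. World frame = base frame: x ahead of the robot, y to its left, z up, the work surface at z = 0. Lengths are in m, angles in degrees, forces in N, time in s.
With the tool pointing down it reaches from about 0.35 to 0.875 m from the base axis. Payload 4.2 kg.
Tool frame: the origin (TCP) lies midway between the tips of the shut fingers; the grasp point (between the pads) lies 19 mm behind it; y points along the fingers, z is the direction in which the jaws open and shut, and the axes are right-handed (so a half turn about y gives the same grasp; the last joint's range is limited). The gripper opens to 87 mm and grips with 3 to 60 N. Pads are 19 mm wide; open, the fingers measure 117 mm over their backs; the gripper's body (75 mm by 190 mm) begins 51 mm behind the grasp point.
Start: joints at [91.364, 22.042, 0.453, 0, -68.411, -14.817], TCP at [0.145, 0.608, 0.196] pointing down, gripper open.
Joint ranges: [-179.83, 179.83], [-69.29, 118.12], [-61.27, 80.66], [-181.25, 117.63], [-171.15, -9.14], [-177.46, 177.46]. Speed limits (degrees/s): [159.86, 159.86, 180, 180, 180, 180].

### API

Orientations are given as [roll, pitch, yaw] about the fixed x, y, z axes, in that order (R = Rz(yaw) Ry(pitch) Rx(roll)).
In Python, from workcell import env gives the robot as it stands. The module is installed in compiled form; this text tells all that it offers. Calls block until the motion is done:
- env.goto(position, orientation): joint-space move of the TCP to a pose.
- env.move_straight(position, rotation=None, rate=0.15, force_limit=None): straight line of the TCP; rotation=None keeps the orientation; rate is the mean speed in m/s. With force_limit (N) it stops when the force on the tool has changed by that much, and returns True; else False.
- env.set_joints(angles): joint-space move.
- env.gripper_to(opening, grasp_force=None): opening from 0.0 (shut) to 1.0 (fully open); grasp_force is the grip in N (None keeps the last); returns when the fingers have stopped.
- env.dwell(seconds).
- env.inverse_kinematics(position, orientation): joint angles nearest the present ones, or None.
- env.read_state(): the state.
- env.grab_frame(name): name is "side" or "top"; returns a dict with "image" (480x640x3 uint8, blue, green, red), "fx", "fy", "cx", "cy" (pixels), "D" ([k1, k2, p1, p2, k3] as OpenCV has them; the pictures are not rectified), "position" and "orientation" of the camera in the world. Camera axes: x right, y up, looking along -z (the intrinsics and any distortion apply to the point x, -y, -z); pixel columns grow to the right and rows downward; lengths in m; the calibration is good to about 2 mm. A picture is of the moment at which its call begins. There is no depth.
A pose or a line that the arm cannot do raises env.Unreachable and nothing moves.
- env.close_job(): hands the job in, once; it reports no verdict.
Trained networks look in a picture, given as the dict that the camera call returned (one of the last four; its "shot" number tells which), for a name from the list of things; names that differ only in an ending like _2 or _b are one class to them, and where a whole thing is asked for, a point or a joint stands for the part that bears it (a point fixed in the world has none). Each returns a list of dicts, best first, with "score" (0 to 1); they miss things now and then, are a little off and sometimes report something else, mostly with a low value. They report only what shows in the picture. A call takes as long as a camera call. They do not tell look-alikes from the thing itself.
- env.search_frame(picture, thing): "xyz" ([x, y, z] in m, in world coordinates, good to about 4 mm: the middle of the surface that is visible of it).
- env.trace(picture, thing): "mask" (480x640 bool, what is visible of it).
The state is a dict: "clock": time; "joint_positions": joint angles; "qvel": joint speeds; "joint_torque": joint torques, N m; "position": TCP position; "tool_rot": TCP orientation; "force": force on the tool from outside, world axes, zero at the start; "wrist_torque": the same for the moment, N m; "opening": opening from 0.0 (shut) to 1.0 (fully open).
Only numpy, scipy, OpenCV 4.12 (cv2) and the standard library are available. Lean on these libraries where they do the work, as an engineer would, in place of code of your own. Each camera call takes 0.05 s, during which the arm holds its last target. There are 200 camera calls.

## Working session

There is one attempt and no reset: what is moved stays moved. The work goes in short steps, each a Python script; the robot and the scene stay as the last script left them, time stands still between calls to the robot, and variables do not carry over. Pictures are saved under pics/ and viewed, about 8 in all and at most 12, crops included, and the job is handed in when it is done.

```bash
mkdir -p pics; cat > h.py <<'E'
import numpy as np,cv2
from workcell import env
from scipy.spatial.transform import Rotation as R
def cam(p):
    o=np.array(p["orientation"],float)
    M=R.from_euler('xyz',o,degrees=True).as_matrix() if o.shape==(3,) else (o if o.shape==(3,3) else R.from_quat(o).as_matrix())
    return M@np.diag([1,-1,-1]),np.array(p["position"]),np.array([[p["fx"],0,p["cx"]],[0,p["fy"],p["cy"]],[0,0,1]]),np.array(p["D"],float)
def proj(p,X):
    M,t,K,D=cam(p); X=np.atleast_2d(X).astype(float)
    rv=cv2.Rodrigues(M.T)[0]
    return cv2.projectPoints(X,rv,-M.T@t,K,D)[0][:,0]
def onz(p,uv,z):
    M,t,K,D=cam(p)
    n=cv2.undistortPoints(np.array(uv,float).reshape(-1,1,2),K,D)[:,0]
    d=np.c_[n,np.ones(len(n))]@M.T
    return t+d*((z-t[2])/d[:,2])[:,None]
E
python3 - <<'E'
from h import *
for c in("top","side"):
    p=env.grab_frame(c); cv2.imwrite(f"pics/{c}0.png",p["image"])
    print(c,p["position"],p["orientation"],p["fx"],p["D"])
    for n in("rack","seal","button1","board","slot","dial","dial_bar","dish","loupe"):
        try: print(n,[(np.round(d["xyz"],3).tolist(),round(d["score"],2),proj(p,d["xyz"]).round()[0].tolist()) for d in env.search_frame(p,n)][:6])
        except Exception as e: print(n,e)
s=env.read_state(); print(s)
E
```

```text
top [0.51423005 0.02936537 1.00671917] [ 6.44812261e+00  6.11338636e-02 -9.15976662e+01] 490.2001393155348 [-0.07032274  0.          0.          0.          0.        ]
rack [([0.561, 0.214, 0.032], 0.88, [225.0, 268.0])]
seal [([0.64, 0.202, 0.027], 0.57, [231.0, 229.0]), ([0.56, 0.214, 0.047], 0.47, [224.0, 268.0]), ([0.506, -0.144, 0.007], 0.26, [403.0, 291.0])]
button1 [([0.565, 0.268, 0.043], 0.48, [197.0, 267.0]), ([0.561, 0.214, 0.033], 0.45, [225.0, 268.0]), ([0.563, 0.16, 0.042], 0.42, [251.0, 266.0])]
board [([0.505, -0.142, 0.009], 0.85, [403.0, 291.0])]
slot [([0.502, -0.139, 0.01], 0.71, [401.0, 293.0])]
dial [([0.514, -0.192, 0.087], 0.76, [436.0, 286.0])]
dial_bar [([0.516, -0.195, 0.092], 0.98, [438.0, 285.0]), ([0.558, 0.209, 0.048], 0.21, [226.0, 269.0])]
dish [([0.782, 0.051, 0.016], 0.66, [304.0, 160.0])]
loupe [([0.755, 0.26, 0.01], 0.91, [204.0, 176.0])]
side [0.31559003 0.50957179 0.7413756 ] [ 4.00567649e+01 -5.37610466e-02 -1.46821468e+02] 500.284205500214 [-0.09923756  0.          0.          0.          0.        ]
rack [([0.553, 0.231, 0.03], 0.67, [282.0,
[... 634 characters left out ...]
0.263, 0.011], 0.61, [177.0, 310.0])]
{'clock': 1.0, 'joint_positions': array([ 9.13641178e+01,  2.20430986e+01,  4.51834130e-01, -1.18662731e-03,
       -6.84112369e+01, -1.48161970e+01]), 'qvel': array([0.13805447, 0.00822424, 0.06433904, 0.00842196, 0.09494138,
       0.04187088]), 'joint_torque': array([-7.16761697e-04, -3.90471768e+01,  1.87624687e+01,  4.22459632e+00,
        1.55091315e-02, -1.11343775e-05]), 'position': array([0.14536473, 0.60782965, 0.19582661]), 'tool_rot': array([-8.99972996e+01, -4.27021234e-04,  1.66547484e+02]), 'force': array([-0.45848669,  0.45008404, -1.11849061]), 'wrist_torque': array([-0.01043885,  0.01744483, -0.00817322]), 'opening': 1.0027742116426124}
```

View pics/top0.png

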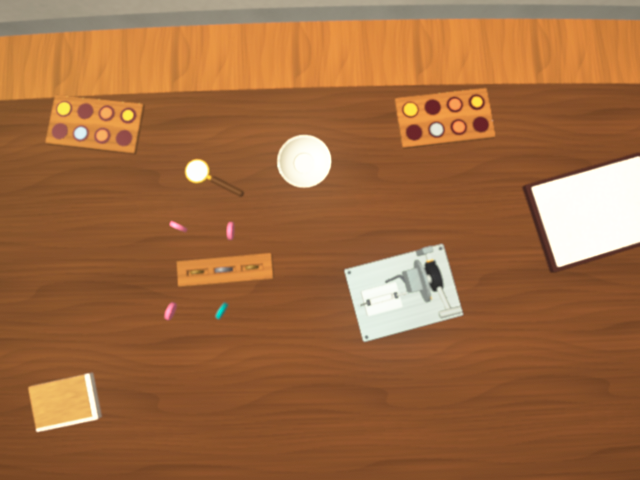

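View pics/side0.png

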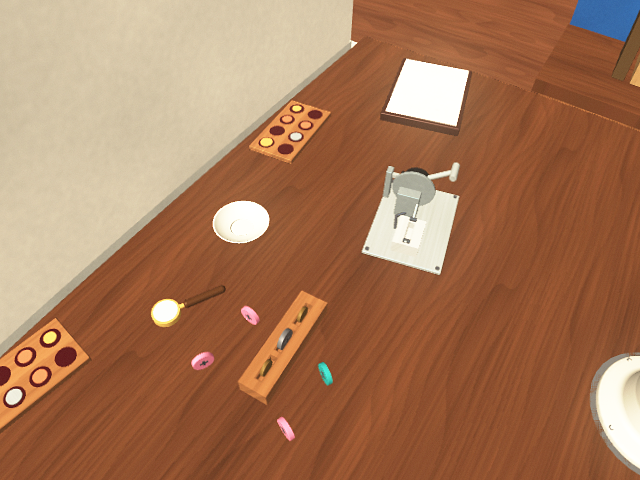

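The seal (grey) is in the middle pocket, at about (223,269) in the top view and (284,340) in the side view. Pink and teal look-alikes stand around the rack. The board is at about (403,291) in the top view, with its lever pointing down the image. Next I fit the poses.

```bash
cat > fit.py <<'E'
from h import *
from scipy.optimize import minimize
def box(cx,cy,lx,ly,z0,z1): return np.array([[cx+a*lx/2,cy+b*ly/2,z] for a in(-1,1) for b in(-1,1) for z in(z0,z1)])
def tw(q,P): c,s=np.cos(q[2]),np.sin(q[2]); P=np.atleast_2d(P); return np.c_[q[0]+c*P[:,0]-s*P[:,1],q[1]+s*P[:,0]+c*P[:,1],P[:,2]]
S=4
def ren(p,q,boxes):
    m=np.zeros((480*S,640*S),np.uint8)
    for b in boxes: cv2.fillConvexPoly(m,cv2.convexHull(((proj(p,tw(q,b))+.5)*S-.5).round().astype(np.int32)),1)
    return cv2.resize(m.astype(np.float32),(640,480),interpolation=cv2.INTER_AREA)
RACK=[box(0,0,.05,.19,0,.03)]
BOARD=[box(0,0,.15,.21,0,.008),box(0,.05,.05,.07,0,.034)]
def fit(ps,ms,q0,boxes,excl=None):
    def f(q):
        c=0
        for i,(p,m) in enumerate(zip(ps,ms)):
            d=np.abs(ren(p,q[:3],boxes)-m); c+=d.sum()/m.sum()
        return c
    q=np.array(q0,float)
    for st in(.01,.003):
        sim=np.vstack([q]+[q+d for d in np.diag([st,st,st*5])]); r=minimize(f,q,method='Nelder-Mead',options=dict(initial_simplex=sim,xatol=1e-5,fatol=1e-5)); q=r.x
    return q,r.fun
E
python3 - <<'E'
from fit import *
ps=[env.grab_frame(c) for c in("top","side")]
tiles=[]
for n,q0,b in(("rack",[.56,.215,.05],RACK),("board",[.503,-.14,.23],BOARD)):
    ms=[env.trace(p,n)[0]["mask"].astype(np.float32) for p in ps]
    for k in([0],[1],[0,1]):
        q,e=fit([ps[i] for i in k],[ms[i] for i in k],q0,b); print(n,k,np.round(q,4),np.degrees(q[2]).round(2),round(e,3))
    for i,p in enumerate(ps):
        q1,_=fit([p],[ms[i]],q0,b)
        im=p["image"].copy(); 
        c=proj(p,[q[0],q[1],.03])[0].astype(int); x,y=c[0]-64,c[1]-56
        im=cv2.resize(im[y:y+112,x:x+128],None,fx=3,fy=3,interpolation=cv2.INTER_CUBIC)
        T=lambda P,q:(((proj(p,tw(q,P))-[x,y]+.5)*3-.5).round().astype(np.int32))
        for qq,col in((q,(0,255,0)),(q1,(0,0,255))):
          tops=[bb[[1,3,7,5]] for bb in b]
          if n=="rack": tops+=[box(0,yy,.01,.042,.03,.03)[[1,3,7,5]] for yy in(-.055,0,.055)]
          else: tops+=[box(0,.05,.01,.042,.034,.034)[[1,3,7,5]]]
          for t in tops: cv2.polylines(im,[T(t,qq)],True,col,1)
        tiles.append(im)
cv2.imwrite("pics/fit.png",np.vstack([np.hstack(tiles[:2]),np.hstack(tiles[2:])])[:600*2])
E
python3 -c "
import cv2;a=cv2.imread('pics/fit.png');print(a.shape)"
```

```text
rack [0] [0.5593 0.2169 0.0642] 3.68 0.102
rack [1] [0.5594 0.2155 0.0583] 3.34 0.148
rack [0, 1] [0.5593 0.216  0.0593] 3.4 0.259
board [0] [ 0.5044 -0.143   0.2345] 13.44 0.019
board [1] [ 0.5055 -0.1454  0.2271] 13.01 0.135
board [0, 1] [ 0.5048 -0.1441  0.2304] 13.2 0.161
(672, 768, 3)
```

```bash
python3 -c "
import cv2;a=cv2.imread('pics/fit.png');print(a.shape);cv2.imwrite('pics/fit2.png',cv2.resize(a,(686,600)))"
```

```text
(672, 768, 3)
```

View pics/fit2.png

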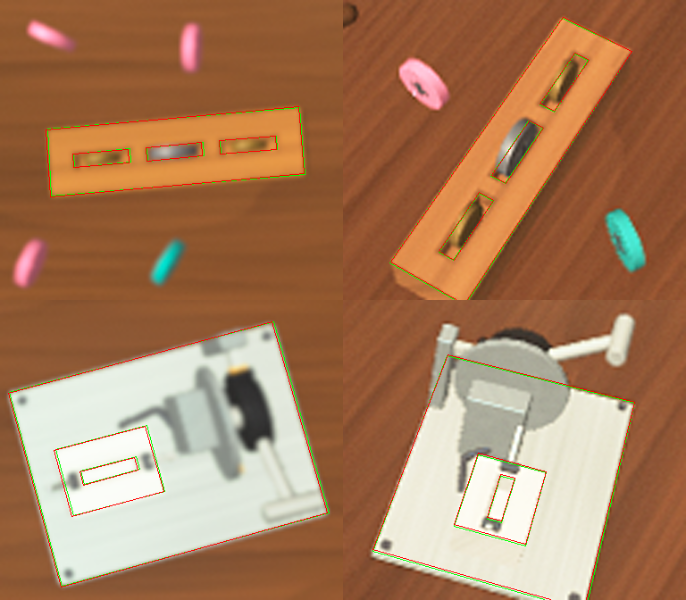

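The overlays match both views: the rack is at (0.559,0.216) with yaw 3.5°, the board at (0.505,-0.144) with yaw 13.3°. Now I pick the seal.

```bash
python3 - <<'E'
from h import *
q=[.5593,.2162]; O=[-90,0,-86.5]
print(env.inverse_kinematics([*q,.15],O),env.inverse_kinematics([*q,.15],[-90,0,93.5]))
print(env.inverse_kinematics([.493,-.0955,.15],[-90,0,-76.7]))
env.gripper_to(.45,15)
env.goto([*q,.13],O)
f0=env.read_state()["force"]
print(env.move_straight([*q,.035],rate=.1,force_limit=6))
s=env.read_state(); print(s["position"],s["force"]-f0)
p=env.grab_frame("side"); cv2.imwrite("pics/pick.png",cv2.resize(p["image"][240:440,180:400],None,fx=3,fy=3))
print(s["clock"])
E
```

```text
[ 36.59014216  21.60661761  -7.10677007   0.         -61.28661232
 146.90985784] [ 36.59014216  21.60661761  -7.10677007   0.         -61.28661232
 -33.09014216]
[   7.59235921   12.45783762  -20.4302648     0.          -57.11189758
 -174.29235921]
False
[0.55985244 0.21654399 0.03572323] [0.44980363 0.00716457 0.61142999]
5.8333
```

View pics/pick.png

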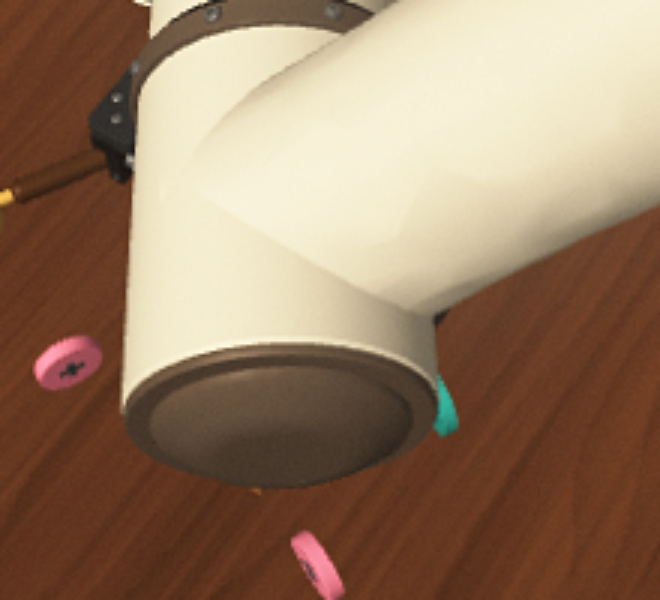

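The arm hides the grasp in this view. The wrist would wrap round on the way to the slot, so I'll back up, take the half-turned grasp and then grip.

```bash
python3 - <<'E'
from h import *
q=[.5591,.2159]; O=[-90,0,93.5]
env.move_straight([*q,.13],rate=.2)
env.goto([*q,.13],O)
print(env.move_straight([*q,.0348],rate=.12,force_limit=6))
f0=env.read_state()["force"]
env.gripper_to(0,15)
s=env.read_state(); print(s["position"],s["opening"]*87,s["force"]-f0)
env.move_straight([*q,.06],rate=.06)
env.move_straight([*q,.2],rate=.2)
s=env.read_state(); print(s["position"],s["opening"]*87,s["force"]-f0)
a=np.radians(13.3); sl=np.array([.5048-.05*np.sin(a),-.1443+.05*np.cos(a)]); print(sl)
env.goto([*sl,.2],[-90,0,103.3])
env.move_straight([*sl,.075],rate=.15)
for c in("top","side"):
    p=env.grab_frame(c); cv2.imwrite(f"pics/ab_{c}.png",p["image"])
print(env.read_state()["position"],env.read_state()["opening"]*87,env.read_state()["clock"],env.read_state()["force"])
t=[cv2.imread(f"pics/ab_{c}.png") for c in("top","side")]
u=proj(p,[*sl,.05])[0].astype(int)
cv2.imwrite("pics/ab.png",np.hstack([cv2.resize(t[0][230:350,320:480],(400,300)),cv2.resize(t[1][u[1]-60:u[1]+60,u[0]-80:u[0]+80],(400,300))]))
E
```

```text
False
[0.55908833 0.21588096 0.03475178] 0.7837898633376027 [-0.78572545  1.6879819   0.30215783]
[0.55815375 0.21549019 0.19843276] 0.44207345471475656 [-1.79955376  1.05983599 -0.8541942 ]
[ 0.49329751 -0.09564106]
[ 0.49418124 -0.09546385  0.0759825 ] 0.6292002037268226 14.7333 [-0.69794576 -0.06615585  0.11738449]
```

View pics/ab.png

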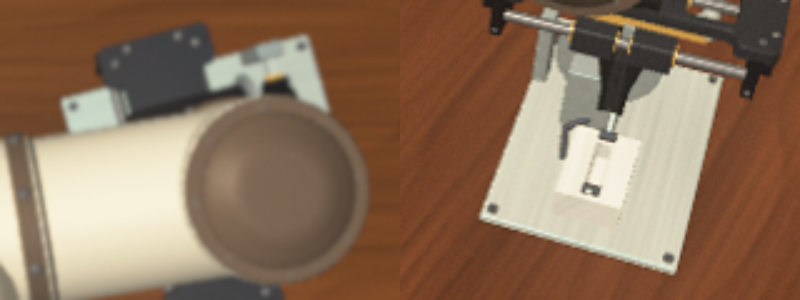

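The fingers shut on nothing (0.6 mm opening). I look at the rack.

```bash
python3 - <<'E'
from h import *
ps=[env.grab_frame(c) for c in("top","side")]
for p in ps:
    print([(np.round(d["xyz"],3).tolist(),round(d["score"],2)) for d in env.search_frame(p,"seal")][:6])
print(proj(ps[0],[.5593,.216,.052]),proj(ps[1],[.5593,.216,.052]))
cv2.imwrite("pics/r.png",np.hstack([cv2.resize(ps[0]["image"][208:328,145:305],(400,300),interpolation=2),cv2.resize(ps[1]["image"][290:410,205:365],(400,300),interpolation=2)]))
E
```

```text
[([0.649, 0.31, 0.035], 0.58), ([0.479, 0.22, 0.032], 0.5), ([0.48, 0.328, 0.024], 0.45), ([0.642, 0.201, 0.03], 0.39)]
[([0.635, 0.212, 0.024], 0.66), ([0.478, 0.23, 0.029], 0.57), ([0.478, 0.329, 0.031], 0.57), ([0.648, 0.315, 0.025], 0.54), ([0.552, 0.221, 0.042], 0.49)]
[[221.82805636 268.66771857]] [[283.87112462 333.50707313]]
```

View pics/r.png

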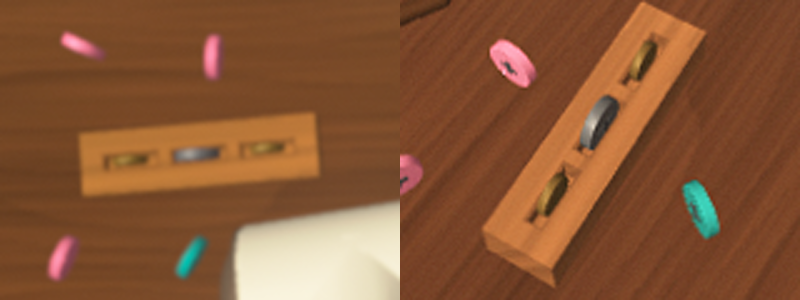

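The seal is still in its pocket and undisturbed. I check the TCP against the picture, in case the fingers closed above the seal.

```bash
python3 - <<'E'
from h import *
s=env.read_state(); print(s["position"],s["tool_rot"],s["joint_positions"],s["clock"])
p=env.grab_frame("side"); im=p["image"]
Rm=R.from_euler('xyz',s["tool_rot"],degrees=True).as_matrix()
P=[s["position"]-Rm[:,1]*d for d in(0,.019,.07)]
uv=proj(p,P); print(uv)
x,y=uv[0].astype(int)-[50,60]
im=cv2.resize(im[y:y+100,x:x+100],(600,600),interpolation=2)
for a in uv: cv2.circle(im,tuple(((a-[x,y]+.5)*6).astype(int).tolist()),4,(0,0,255),1)
cv2.imwrite("pics/tip.png",im)
E
```

```text
[ 0.49362138 -0.09562284  0.07556567] [-9.00728411e+01  6.63608533e-03  1.03295538e+02] [ 7.56738952e+00  1.75603692e+01 -2.59580239e+01 -9.21226933e-04
 -4.64084672e+01  5.72878761e+00] 14.9333
[[412.93628437 215.74469969]
 [414.58877639 208.55670492]
 [419.27509842 188.07064656]]
```

View pics/tip.png

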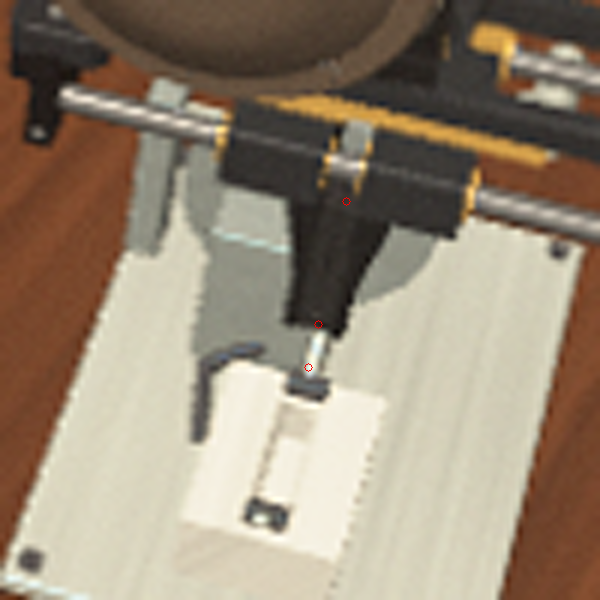

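The visible finger ends coincide with the point 19 mm behind the reported TCP, which agrees with the miss. I confirm by touching the fixed slot block's top (known to be 34 mm) with little force.

```bash
python3 - <<'E'
from h import *
a=np.radians(13.3); b=np.array([.5048,-.1443]); M=np.array([[np.cos(a),-np.sin(a)],[np.sin(a),np.cos(a)]])
t=b+M@[-.015,.05]
env.move_straight([*t,.075],rate=.1)
env.move_straight([*t,.045],rate=.1,force_limit=5)
print(env.read_state()["position"])
r=env.move_straight([*t,.008],rate=.02,force_limit=4); s=env.read_state(); print(r,s["position"],s["force"])
env.move_straight([*t,.1],rate=.2)
print(env.read_state()["clock"])
E
```

```text
[ 0.47903231 -0.0991281   0.04489951]
False [ 0.47879142 -0.09909826  0.00809266] [-0.2130967  -0.1322075  -1.38878669]
18.3417
```

```bash
python3 - <<'E'
from h import *
a=np.radians(13.3); b=np.array([.5048,-.1443]); M=np.array([[np.cos(a),-np.sin(a)],[np.sin(a),np.cos(a)]])
t=b+M@[-.015,.05]
env.move_straight([*t,.02],rate=.2,force_limit=6)
r=env.move_straight([*t,-.004],rate=.02,force_limit=4); s=env.read_state(); print(r,s["position"],s["force"])
p=env.grab_frame("side"); im=p["image"]
Rm=R.from_euler('xyz',s["tool_rot"],degrees=True).as_matrix()
uv=proj(p,[s["position"]-Rm[:,1]*d for d in(0,.019,.026,.07)])
x,y=uv[0].astype(int)-[50,60]
im=cv2.resize(im[y:y+100,x:x+100],(600,600),interpolation=2)
for q in uv: cv2.circle(im,tuple(((q-[x,y]+.5)*6).astype(int).tolist()),4,(0,0,255),1)
cv2.imwrite("pics/tip2.png",im)
env.move_straight([*t,.1],rate=.2)
print(env.read_state()["clock"])
E
```

```text
True [ 0.47878001 -0.09910143  0.00774819] [-0.24350162  0.92557642  2.75935657]
20.2667
```

View pics/tip2.png

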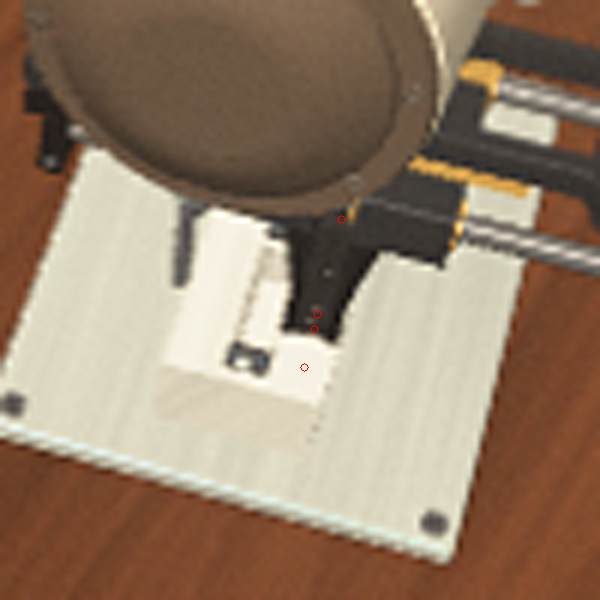

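Contact was at reported z = 0.0077, so the real tips are about 26 mm above the reported TCP. Re-pick with that correction; I also locate the bar from the earlier pictures.

```bash
python3 - <<'E'
from h import *
q=[.5591,.2159]; O=[-90,0,93.5]
env.gripper_to(.45,15)
env.goto([*q,.10],O)
print(env.move_straight([*q,.010],rate=.12,force_limit=6))
f0=env.read_state()["force"]
env.gripper_to(0,20)
s=env.read_state(); print(s["position"],s["opening"]*87,s["force"]-f0)
env.move_straight([*q,.05],rate=.08)
s=env.read_state(); print(s["position"],s["opening"]*87,s["force"]-f0,s["clock"])
ps=[env.grab_frame(c) for c in("top","side")]
A=[]
for p,o in zip(ps,([109.7,77.2],[104,15])):
    c=(proj(p,[.5048,-.1441,.03])[0].astype(int)-[64,56])+o
    r=onz(p,[c],0.)[0]; t=np.array(p["position"]); d=(r-t)/np.linalg.norm(r-t); A.append((t,d)); print(c)
(t1,d1),(t2,d2)=A
k=np.linalg.lstsq(np.c_[d1,-d2],t2-t1,rcond=None)[0]
P1,P2=t1+k[0]*d1,t2+k[1]*d2; P=(P1+P2)/2; print("bar",P,np.linalg.norm(P1-P2))
a=np.radians(13.3); M=np.array([[np.cos(a),-np.sin(a)],[np.sin(a),np.cos(a)]]); print("local",M.T@(P[:2]-[.5048,-.1443]))
E
```

```text
False
[0.55912909 0.21597057 0.01012444] 7.42106239922635 [0.22962274 0.94850686 1.16463416]
[0.55868352 0.2157246  0.04985247] 8.183854218174206 [ 0.2509677   0.3160514  -1.39202807] 24.6083
[450.7 312.2]
[454 172]
bar [ 0.46699789 -0.2108951   0.10719634] 0.003380068386358809
local [-0.0521084  -0.05611258]
```

Seal is held (8.2 mm, about −1 N load). Now the insertion.

```bash
cat > ins.py <<'E'
from h import *
a=np.radians(13.3); b=np.array([.5048,-.1443]); M=np.array([[np.cos(a),-np.sin(a)],[np.sin(a),np.cos(a)]])
L=lambda x,y:b+M@[x,y]
E
python3 - <<'E'
from ins import *
O=[-90,0,103.3]
q=[.5591,.2159]
env.move_straight([*q,.13],rate=.25)
t=L(0,.05)
env.goto([*t,.13],O)
env.move_straight([*t,.036],rate=.15)
env.dwell(.2); f0=env.read_state()["force"]; print(env.read_state()["position"]-[*t,.036])
for dx in(0,.0012,-.0012,.0024,-.0024):
    t=L(dx,.05)
    if dx: env.move_straight([*t,.034],rate=.05)
    r=env.move_straight([*t,.0135],rate=.03,force_limit=6)
    s=env.read_state(); print(dx,r,s["position"],s["force"]-f0,s["opening"]*87,s["clock"])
    if s["position"][2]<.0165: break
E
```

```text
[0.0008209  0.00015531 0.00100843]
0 True [ 0.49287635 -0.09571072  0.01401987] [-0.96841324  0.36475978  4.72437977] 7.554300950092926 28.0667
```

It reached the predicted home height (0.0140 against 0.0141). Release, lift and check.

```bash
python3 - <<'E'
from ins import *
env.gripper_to(.35)
s=env.read_state(); print(s["position"],s["opening"]*87)
t=L(0,.05)
env.move_straight([*t,.07],rate=.1); env.gripper_to(0)
w=L(-.06,-.02); env.move_straight([*w,.16],rate=.25)
for tilt in(20,25,30):
  for yo in((0),(180)):
    # finger axis: down tilted towards board +x ; jaw along board y
    y=np.r_[M@[np.sin(np.radians(tilt)),0],-np.cos(np.radians(tilt))]; z=np.r_[M@[0,1],0]*(1 if yo==0 else -1)
    o=R.from_matrix(np.c_[np.cross(y,z),y,z]).as_euler('xyz',degrees=True)
    for h in(.15,.02): print(tilt,yo,o.round(1),h,env.inverse_kinematics([*L(-.065,-.06),h],o))
ps=[env.grab_frame(c) for c in("top","side")]
cv2.imwrite("pics/pl.png",np.hstack([cv2.resize(ps[0]["image"][230:350,330:490],(400,300),interpolation=2),cv2.resize(ps[1]["image"][145:265,340:500],(400,300),interpolation=2)]))
print(env.read_state()["clock"])
E
```

```text
[ 0.49199458 -0.09574013  0.01331385] 30.189796811565465
20 0 [-90.  -20.   13.3] 0.15 [-13.73266732   5.86631012 -26.71017213 -13.90667676 -40.29919173
 -53.68987914]
20 0 [-90.  -20.   13.3] 0.02 [-14.99427472  18.00183236 -32.13740891 -23.59833063 -23.88910469
 -41.39414327]
20 180 [ -90.    20.  -166.7] 0.15 [-13.73266732   5.86631012 -26.71017213 -13.90667676 -40.29919173
 126.31012086]
20 180 [ -90.    20.  -166.7] 0.02 [-14.99427472  18.00183236 -32.13740891 -23.59833063 -23.88910469
 138.60585673]
25 0 [-90.  -25.   13.3] 0.15 [-16.39312872   4.92160439 -27.30464106 -20.13719181 -37.4513561
 -46.43960612]
25 0 [-90.  -25.   13.3] 0.02 [-19.15857227  17.76535564 -30.93896633 -34.48545362 -23.61528798
 -27.85262848]
25 180 [ -90.    25.  -166.7] 0.15 [-16.39312872   4.92160439 -27.30464106 -20.13719181 -37.4513561
 133.56039388]
25 180 [ -90.    25.  -166.7] 0.02 [-19.15857227  17.76535564 -30.93896633 -34.48545362 -23.61528798
 152.14737152]
30 0 [-90.  -30.   13.3] 0.15 [-19.84082112   4.38419934 -27.33175262 -27.8846488  -35.76507344
 -37.27858296]
30 0 [-90.  -30.   13.3] 0.02 [-24.66589317  17.96239779 -29.62316867 -46.38236695 -25.14308456
 -12.41802242]
30 180 [ -90.    30.  -166.7] 0.15 [-19.84082112   4.38419934 -27.33175262 -27.8846488  -35.76507344
 142.72141704]
30 180 [ -90.    30.  -166.7] 0.02 [-24.66589317  17.96239779 -29.62316867 -46.38236695 -25.14308456
 167.58197758]
31.075
```

View pics/pl.png

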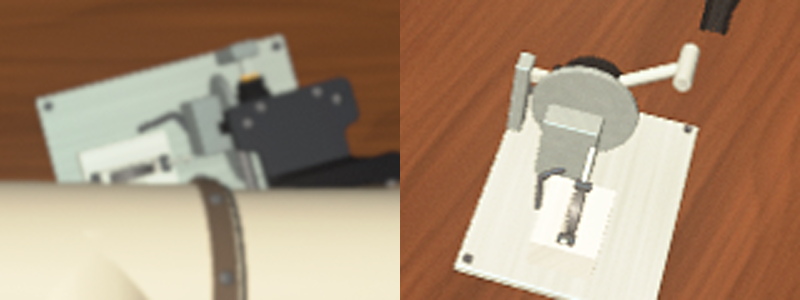

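The seal stands in the slot at about (572,215) in the side crop, and the lever is still released. I approach the bar from above and touch it to calibrate.

```bash
cat >> ins.py <<'E'
def pose(v,ax,y,z0=.065,tilt=0,off=.019,up=0):
    g=.6-v; t=np.radians(tilt)
    Y=np.r_[M@[np.sin(t),0],-np.cos(t)]; Z=np.r_[M@[0,1],0]
    C=np.r_[L(ax-.08*np.cos(g),y),z0+.08*np.sin(g)]
    return C+off*Y-up*Y, R.from_matrix(np.c_[np.cross(Y,Z),Y,Z]).as_euler('xyz',degrees=True)
E
python3 - <<'E'
from ins import *
ps=[env.grab_frame(c) for c in("top","side")]
X=[M.T@(onz(p,[c],.1102)[0][:2]-b) for p,c in zip(ps,([450.7,312.2],[454,172]))]; print(X)
ax=np.mean(X,0)[0]+.08*np.cos(.6); y=np.mean(X,0)[1]; print("axis x",ax,"y",y)
p,o=pose(0,ax,y-.004,up=.04)
env.goto(p,o)
p2,_=pose(0,ax,y-.004,up=.010); env.move_straight(p2,rate=.15,force_limit=6)
env.dwell(.2); f0=env.read_state()["force"]
p3,_=pose(0,ax,y-.004,up=-.012)
r=env.move_straight(p3,rate=.02,force_limit=2.5); s=env.read_state()
print(r,s["position"],"expected z",pose(0,ax,y)[0],s["force"]-f0,s["clock"])
E
```

```text
[array([-0.05345756, -0.05558554]), array([-0.05035664, -0.05220038])]
axis x 0.014119749861915776 y -0.053892960988900784
True [ 0.46685654 -0.21239141  0.09050253] expected z [ 0.46668317 -0.20868871  0.0911714 ] [0.28703144 1.41835192 5.64873523] 33.525
```

Contact is at 0.0905 against the expected 0.0912. Now I follow the arc down.

```bash
python3 - <<'E'
from ins import *
ax=.0141;y=-.058
for v in(.2,.4,.6,.75,.87,.975):
    p,o=pose(v,ax,y,tilt=22*v/.975)
    r=env.move_straight(p,o,rate=.04,force_limit=35)
    s=env.read_state(); print(v,r,(s["position"]-p).round(4),s["force"].round(1),s["clock"])
    if r: break
env.dwell(.3); s=env.read_state(); print((s["position"]-p).round(4),s["force"].round(1))
ps=[env.grab_frame(c) for c in("top","side")]
cv2.imwrite("pics/pr.png",np.hstack([cv2.resize(ps[0]["image"][230:350,330:490],(400,300),interpolation=2),cv2.resize(ps[1]["image"][145:265,340:500],(400,300),interpolation=2)]))
print(env.read_state()["clock"])
E
```

```text
0.2 False [-0.0006  0.0001  0.0005] [-3.8  1.8  7.3] 34.0167
0.4 False [-0.0017  0.0001  0.0001] [-5.8  0.5  8. ] 34.55
0.6 False [-0.0027  0.0001 -0.0008] [-6.6 -0.9  5.4] 35.0917
0.75 False [-0.0028  0.     -0.0008] [-7.1 -1.3  6.6] 35.5333
0.87 False [-0.0031  0.0001 -0.0012] [-7.9 -2.3  5.9] 35.925
0.975 False [-0.0028  0.0001 -0.001 ] [-7.8 -1.9  8.5] 36.2833
[-0.0029  0.0002 -0.001 ] [-8.  -2.5  6.9]
36.6833
```

View pics/pr.png

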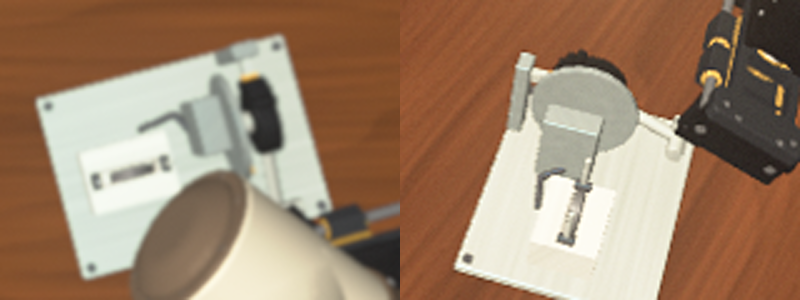

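The lever is below level, held by the fingers, and the clip arms stand up beside the seal. I check the angle by overlaying the bar's predicted position for several values.

```bash
python3 - <<'E'
from ins import *
p=env.grab_frame("side"); s=env.read_state(); print(s["tool_rot"].round(2),pose(.975,.0141,-.058,tilt=22)[1].round(2))
x,y=425,180
for k in(1,0):
    pass
im=cv2.resize(p["image"][y:y+50,x:x+50],(600,600),interpolation=2); im0=im.copy()
for v,c in((.8,(255,0,0)),(.88,(0,255,255)),(.96,(0,255,0)),(1.04,(0,0,255))):
    g=.6-v; C=lambda yy,rr=.08,dz=0:np.r_[L(.0141-rr*np.cos(g),yy),.065+rr*np.sin(g)+dz]
    for P in([C(-.034),C(-.074)],[C(-.034,.08,.007),C(-.074,.08,.007)]): 
        uv=((proj(p,P)-[x,y]+.5)*12).astype(int); cv2.line(im,tuple(uv[0].tolist()),tuple(uv[1].tolist()),c,1)
cv2.imwrite("pics/ov.png",np.hstack([cv2.resize(im0,(400,400)),cv2.resize(im,(400,400))]))
E
```

```text
[-89.84 -21.71  13.29] [-90.  -22.   13.3]
```

View pics/ov.png

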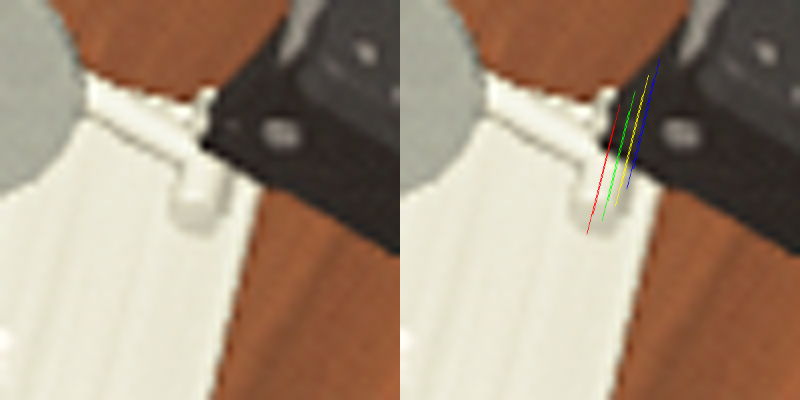

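The visible end of the bar lies between the lines for about 0.96 and 1.0, in agreement with the arm's geometry. I add a small margin within the third step, check it holds steady and hand in.

```bash
python3 - <<'E'
from ins import *
p,o=pose(.985,.0141,-.058,tilt=22)
print(env.move_straight(p,o,rate=.02,force_limit=15))
for i in range(3):
    env.dwell(.4); s=env.read_state(); d=s["position"]-p; Y=R.from_euler('xyz',s["tool_rot"],degrees=True).as_matrix()[:,1]
    print(d.round(4),(d@Y).round(4),s["force"].round(1),(s["force"]@Y).round(1),s["clock"])
ps=[env.grab_frame(c) for c in("side",)]
for n in("seal","button1"): print(n,[(np.round(d["xyz"],3).tolist(),round(d["score"],2)) for d in env.search_frame(ps[0],n)])
env.close_job()
E
```

```text
False
[-0.003   0.0002 -0.0008] -0.0003 [-9.3 -2.2  7. ] -10.0 37.3833
[-0.003   0.0001 -0.0009] -0.0003 [-9.2 -3.8  8.1] -11.2 37.7833
[-0.003   0.0002 -0.0009] -0.0003 [-8.9 -2.2  7.9] -10.7 38.1833
seal [([0.647, 0.313, 0.03], 0.86), ([0.635, 0.206, 0.028], 0.72), ([0.474, 0.229, 0.028], 0.72), ([0.49, -0.087, 0.054], 0.58), ([0.478, 0.328, 0.03], 0.45)]
button1 [([0.561, 0.166, 0.037], 0.5), ([0.552, 0.225, 0.027], 0.28)]
the job is handed in; nothing more can be done
```

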